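Shut and lock the dust box hatch

TASK

The hatch of the dust box on the bench has been left ajar. Push it fully shut, then set a fingertip in the slot of the round quarter-turn fastener on the hatch and turn it clockwise, as seen from above, through its quarter turn to the stop so that the hatch is locked. Do not lift the hatch or pick anything up, leave the trees, can, tools and wood around it where they stand, and finish with the hand clear.

Things in the scene. Friction and masses are not known exactly. Their poses are not given: they have to be found in the camera images.
- dustbox: Grey steel dust box fixed on the bench, 260 (x) by 350 mm (y), walls 95 mm high, up to 0.3 rad off square. Origin: on the bench under the hatch's middle; x from its front edge to the hinge side, y left, z up. Hatch: y -122 to +122 mm; from y +124 to +228 a fixed deck 103 mm high with a toy tree on it. Loose things stand right and left of the box, none on the hatch or in front.
- hatch (a joint): Opening angle (rad) of the hatch, a plate 260 by 244 by 8 mm: 0 = fully shut, its top 103 mm above the bench; starts ajar at 0.25 to 0.45. Hinge along the box's y at its rear (box x +130, z +95 mm); the front edge rises as it opens. Stiff: stays where left; 4 to 8 N down near the front edge closes it. If not fully down, the fastener's tongue fouls and the turn stops part-way.
- hatch_edge (a point): Middle of the hatch's front edge (farthest from the hinge), on its top face, moving with it. x along the plate towards the hinge, y left along the edge, z out of the top face. The fastener's axis is 70 mm from here along x; the bare plate over 60 mm left or right of that axis is a place to push.
- cam (a joint): Turn of the fastener (rad): 0 = open, 1.571 = locked, a hard stop at each end; grows clockwise seen from above; starts between 0 and 0.2. It stays where left; turning takes about 0.15 N m (some 5 N on the slot wall 30 mm from the axis). Locked, the slot is in line with two short dark strokes on the hatch.
- slot: Steel-lined finger slot in the fastener, a black disc 110 mm across, 22 mm high, on the hatch. Origin: centre of the slot's floor on the disc's axis, 5 mm above the hatch; z up the axis, x along the slot. 36 mm wide, 90 mm long, 17 mm deep; lining 13 mm high. Open: x to the box's right (-y); locked: x to its front (-x). Shut fingers fit in beside the axis and push on a side wall.
- tree_deck: Loose toy tree, green board 16 mm thick on a pale wooden foot 40 by 75 by 22 mm, 130 mm tall, standing on the box's deck; leave alone. Origin under its foot.
- tree_right: Loose toy tree of the same kind, 150 mm tall, right of the box; leave alone. Origin under its foot.
- tree_left: Loose toy tree of the same kind, 160 mm tall, left of the box; leave alone. Origin under its foot.
- spray_can: Loose metal spray can, 60 mm in diameter, 170 mm tall, right of the box; leave alone. Origin under its base.
- offcut: Loose wooden offcut 45 by 100 by 20 mm, right of the box; leave alone. Origin under its middle.
- screwdriver: Loose screwdriver lying left of the box; leave alone. Origin under its middle.
- toy_wheel: Loose wooden toy wheel, 60 mm in diameter, 18 mm thick, lying flat left of the box; leave alone. Origin under its middle.

How it is judged:
By the outcome, as a careful person would: the job done as asked, in the order asked, and still so for the second after the job is handed in, with the robot touching nothing.
It also fails if it takes over 45 s, if anything falls off the work surface, if the arm or the gripper's body presses on something with over 40 N, if the wrist force passes 120 N, or if a joint passes its speed limit or range.

ROBOT

A 6-joint arm with a two-finger parallel gripper is mounted at the origin on the work surface. World frame = base frame: x ahead of the robot, y to its left, z up, the work surface at z = 0. Lengths are in mm, angles in rad, forces in N, time in s.
With the tool pointing down it reaches from about 275 to 1000 mm from the base axis. Payload 8.4 kg.
Tool frame: the origin (TCP) lies on the centre line of the jaws, within the pads' length; the fingertips stand 14 mm ahead of it and the grasp point (between the pads) lies 5 mm behind it; z points along the fingers, y is the line along which they close (so a half turn about z gives the same grasp; the last joint's range is limited). The gripper opens to 85 mm and grips with 20 to 120 N. Pads are 22 mm wide; open, the fingers measure 114 mm over their backs; the gripper's body (76 mm by 85 mm) begins 54 mm behind the grasp point. The pads swing forward as they close: fully open they stand 13 mm farther back than shut.
Start: joints at [-1.105, 0.353, 1.633, -0, 1.155, -0.002], TCP at [281.826, -557.855, 245.281] pointing down, gripper open.
Joint ranges: [-2.63, 2.63], [-0.92, 2.1], [0.06, 2.66], [-1.3, 4.44], [0, 2.69], [-3.02, 3.02]. Speed limits (rad/s): [2.22, 2.22, 2.79, 3.14, 3.14, 3.14].

INTERFACE

Orientations are given as [roll, pitch, yaw] about the fixed x, y, z axes, in that order (R = Rz(yaw) Ry(pitch) Rx(roll)).
In Python, from rig import r gives the robot as it stands.
- The arm moves only by the tool step_arm, never from a script. Its argument "plan" is text: rows parted by semicolons, each of 7 numbers parted by spaces: the turn, a rotation vector about the world's x, y, z in degrees, then the shift along the world's x, y, z in mm, then the closure in counts, from 0 (fully open) to 255 (shut). In form: rx ry rz x y z hand; .... A call has 1 to 8 rows; each row is the pose to reach, as a shift and turn from the pose commanded when the call began; what a row does not reach only later rows make up. A row lasts 1/10 s, in which the tool goes at most 50 mm and 8.59 degrees, less where a joint would pass 70% of its speed; a pose out of reach is approached as far as the arm can. A call with a gripper value outside its range is refused whole. The fingers move at their own pace and stop on an object; "force" is the grip in N (left out, the last holds). Time passes only in rows, so rows that repeat a pose let the fingers close. It gives the time, the measured TCP pose, the force, the opening and the grip force at its end, in the units of the state.
- r.sense(): the state, without advancing time (a new reading comes with each control period).
- r.grab_frame(name): name is "scene" or "top" or "wrist"; returns (picture, depth): 480x640x3 uint8, red, green, blue; 480x640 float32, mm along the optical axis (not along the pixel's ray), 0 where there is no reading.
- r.get_calibration(name): a dict with "K" (3x3 intrinsics, pixels), "world_from_camera" (4x4, takes a point from camera to world coordinates). Camera axes: x right, y down, z forward; pixel columns grow to the right and rows downward; lengths in mm; the calibration is good to about 2 mm. A picture is of the moment at which its call begins: read the wrist's pose just before it. get_calibration takes no time and is no camera call; for the wrist camera it gives the pose at the moment of the call.
- r.sign_off(): hands the job in; it is judged then, once.
The state is a dict: "clock": time; "qpos": joint angles; "qvel": joint speeds; "joint_efforts": joint torques, N m; "eef_pos": TCP position; "tcp_rot": TCP orientation; "contact_force": force on the tool from outside, world axes, zero at the start; "wrist_torque": the same for the moment, N m; "opening": opening from 0.0 (shut) to 1.0 (fully open); "grasp_force": force on a finger pad.
Only numpy, scipy, OpenCV 4.12 (cv2) and the standard library are available. Lean on these libraries where they do the work, as an engineer would, in place of code of your own. Each camera call takes 0.05 s, during which the arm holds its last target. There are 200 camera calls.

## Working session

There is one attempt and no reset: what is moved stays moved. The work goes in short steps, Python scripts to look and compute and a tool call to move; the robot and the scene stay as the last step left them, time stands still between calls to the robot, and variables do not carry over. Pictures are saved under pics/ and viewed, at most 10 in all, crops included, and the job is handed in when it is done.

Besides the shell and the picture viewer there is one more tool, called as name(argument=value, ...), one argument or row to a line, values as JSON. step_arm: Moves the arm, as the interface text tells. Its arguments: {"type":"object","properties":{"plan":{"type":"string"},"force":{"type":"number"}},"required":["plan"]}

```bash
mkdir -p pics; python3 - <<'E'
from rig import r
import cv2,numpy as np
s=r.sense();print(s)
for n in("scene","top"):
    p,d=r.grab_frame(n);c=r.get_calibration(n)
    np.savez(f"{n}0.npz",p=p,d=d,K=c["K"],T=c["world_from_camera"])
    cv2.imwrite(f"pics/{n}0.png",p[:,:,::-1]);print(n,c)
E
```

```text
{'clock': 0.0, 'qpos': array([-1.10537573e+00,  3.53647644e-01,  1.63412973e+00,  2.62044462e-05,
        1.15522173e+00, -2.43353377e-03]), 'qvel': array([-0.0002732 ,  0.00055914,  0.00081117,  0.00012308,  0.00263676,
       -0.00111612]), 'joint_efforts': array([ 1.03979779e-03, -6.05249262e+01, -3.42070019e+01, -9.17054354e-05,
        9.27429210e-03, -3.37292168e-07]), 'eef_pos': array([ 281.63884876, -557.42998675,  244.56387907]), 'tcp_rot': array([-3.14018627e+00, -2.73816968e-05,  4.67843519e-01]), 'contact_force': array([-0.30069165, -0.61928072, -0.40886757]), 'wrist_torque': array([ 0.01386407,  0.05489348, -0.01591627]), 'grasp_force': 0.0, 'opening': 0.9998292458381468}
scene {'K': array([[453.98503937,   0.        , 325.95418478],
       [  0.        , 453.98503937, 236.90795914],
       [  0.        ,   0.        ,   1.        ]]), 'world_from_camera': array([[ 1.59874033e-01,  5.89604494e-01, -7.91711333e-01,
         1.37862652e+03],
       [ 9.87126374e-01, -9.92844177e-02,  1.25395876e-01,
        -4.97106485e+01],
       [-4.67062664e-03, -8.01566682e-01, -5.97887147e-01,
         6.74599020e+02],
       [ 0.00000000e+00,  0.00000000e+00,  0.00000000e+00,
         1.00000000e+00]])}
top {'K': array([[487.56951511,   0.        , 324.14377973],
       [  0.        , 487.56951511, 238.58105517],
       [  0.        ,   0.        ,   1.        ]]), 'world_from_camera': array([[ 1.36693814e-02, -9.92217732e-01,  1.23762358e-01,
         4.51823451e+02],
       [-9.99834933e-01, -1.50448727e-02, -1.01861701e-02,
         8.29394192e+01],
       [ 1.19688875e-02, -1.23602690e-01, -9.92259604e-01,
         1.13578129e+03],
       [ 0.00000000e+00,  0.00000000e+00,  0.00000000e+00,
         1.00000000e+00]])}
```

View pics/top0.png

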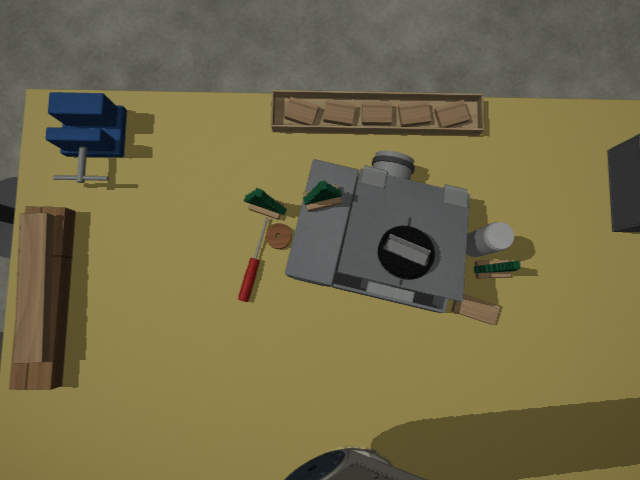

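View pics/scene0.png

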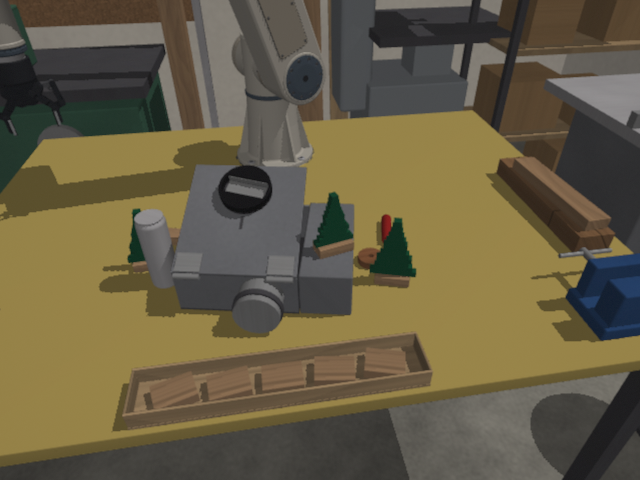

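Top view: the hatch has its hinge at the top (about 363,170 to 465,205) and its front edge near (338,288)-(466,300). The disc is at about (406,252), its slot running (387,244)-(429,258). The deck is on the left. Next I'll measure these.

```bash
cat > h.py <<'E'
import numpy as np,cv2
def load(n):
    f=np.load(n);return f["p"],f["d"],f["K"],f["T"]
def cloud(d,K,T):
    v,u=np.mgrid[:480,:640];z=d
    P=np.stack([(u-K[0,2])*z/K[0,0],(v-K[1,2])*z/K[1,1],z],-1)
    return P@T[:3,:3].T+T[:3,3]
def plane(Q):
    c=np.median(Q,0)
    for _ in range(5):
        n=np.linalg.svd(Q-c)[2][2];e=(Q-c)@n;Q=Q[abs(e)<max(2,2*np.std(e))];c=Q.mean(0)
    return c,n*np.sign(n[2]),len(Q)
E
python3 - <<'E'
from h import *
p,d,K,T=load("top0.npz");W=cloud(d,K,T)
def reg(poly):
    m=np.zeros((480,640),np.uint8);cv2.fillPoly(m,[np.array(poly)],1);return m>0
g=p.max(2).astype(int)
hm=reg([(366,192),(462,212),(458,290),(346,272)])
u,v=np.mgrid[:480,:640][::-1]
hm&=((u-406)**2+(v-252)**2>36**2)&(d>0)
c,n,k=plane(W[hm]);print("hatch",c,n,k,"tilt",np.arccos(n[2]))
dm=reg([(312,215),(340,215),(328,270),(298,265)])&(d>0)
c2,n2,k=plane(W[dm]);print("deck",c2,n2,k)
# deck+hatch outlines via height
def pt(u,v):return W[v,u]
for q in[(318,166),(356,176),(292,272),(330,286),(340,283),(462,295),(466,212),(387,244),(429,258),(408,250)]:print(q,pt(*q).round(1))
# black disc
m=reg([(376,222),(440,222),(440,284),(376,284)])&(g<45)
cs,_=cv2.findContours(m.astype(np.uint8),0,2);cc=max(cs,key=cv2.contourArea)
print("disc ellipse",cv2.fitEllipse(cc))
cr=cv2.resize(p[150:320,280:500],None,fx=3.5,fy=3.5,interpolation=2)
cv2.imwrite("pics/crop0.png",np.clip(cr[:,:,::-1]*1.6,0,255))
E
```

```text
hatch [583.05981853 -96.19386416 161.62482147] [ 0.40285206 -0.09088987  0.91074104] 4171 tilt 0.42572141305611944
deck [573.90195447  81.95038966 102.79548804] [-0.00130727 -0.00129041  0.99999831] 1452
(318, 166) [739.4  87.9 103.4]
(356, 176) [718.9   5.  101.9]
(292, 272) [508.4 139.4 102.6]
(330, 286) [482.8  56.2   1.4]
(340, 283) [4.901e+02 3.310e+01 4.000e-01]
(462, 295) [ 463.7 -190.9  203.3]
(466, 212) [ 639.4 -226.7  122.9]
(387, 244) [562.  -51.  181.4]
(429, 258) [ 535.1 -132.7  185.8]
(408, 250) [550.5 -92.2 182.9]
disc ellipse ((406.0551452636719, 252.20201110839844), (51.66689682006836, 57.19166564941406), 114.51081848144531)[ WARN:0@3.336] global loadsave.cpp:1063 imwrite_ Unsupported depth image for selected encoder is fallbacked to CV_8U.
```

View pics/crop0.png

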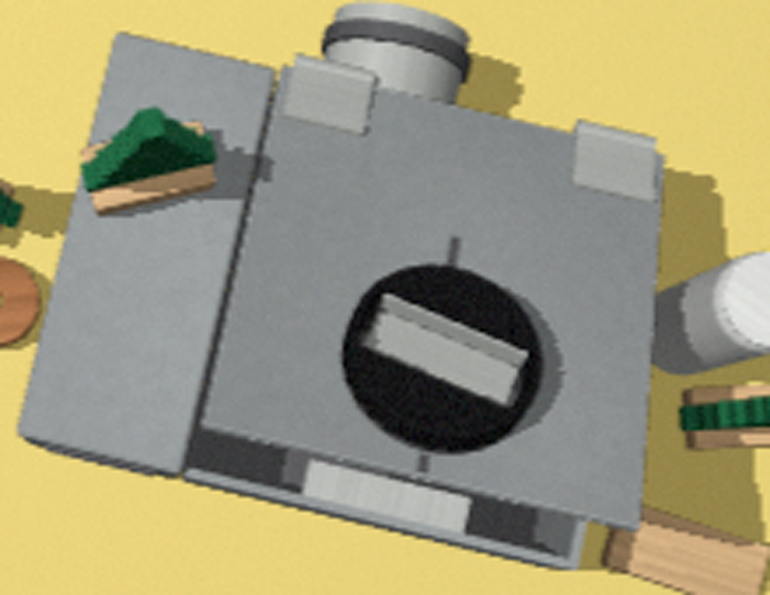

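Crop: the slot runs about 6° past fully open, the box is yawed about -0.22 rad, and the hatch is open about 0.43 rad. The deck tree is well clear at the rear left. Next, the frame and the targets.

```bash
python3 - <<'E'
from h import *
p,d,K,T=load("top0.npz");W=cloud(d,K,T)
n=np.array([.40285,-.09089,.91074]);c=np.array([583.06,-96.19,161.62])
th=np.arccos(n[2]);x=np.array([n[0],n[1],0]);x/=np.linalg.norm(x);y=np.array([-x[1],x[0],0])
ray=T[:3,:3]@np.array([(406.06-K[0,2])/K[0,0],(252.2-K[1,2])/K[1,1],1]);o=T[:3,3]
q=o+ray*(((c+22*n-o)@n)/(ray@n));a=q-22*n   # axis on plate top
# plate point at hinge: go 190 along the plate to the hinge, then down 8mm
e=x*np.cos(th)-np.array([0,0,1])*np.sin(th)
h=a+190*e-8*n
print("axis@plate",a,"hinge pt",h,"(z must be 95)");h2=h.copy();
O=h-130*x;print("yaw",np.arctan2(x[1],x[0]),"box origin",O[:2],"x",x,"y",y)
def B(P):return np.stack([(P-O)@x,(P-O)@y,P[...,2]],-1)
for nm,(u,v) in dict(deckRL=(318,164),deckFL=(290,272),deckRear=(354,174)).items():print(nm,B(W[v,u]))
def wld(bx,by):return (O+bx*x+by*y)[:2].round(1)
print("push",wld(-95,92),"axis shut",wld(-60,0))
for u,v in[(497,235),(497,267),(322,192)]:print(B(W[v,u]),W[v,u])
pl=c-((c-O-(-95*x+92*y))@x)*0
P=O-95*x+92*y;print("plate z at push",c[2]-((P-c)[:2]@n[:2])/n[2])
E
```

```text
axis@plate [535.15552284 -82.48228062 184.17771487] hinge pt [ 700.73046987 -119.83888217   98.4255553 ] (z must be 95)
yaw -0.22190208662951977 box origin [573.91799283 -91.22777124] x [ 0.97548059 -0.22008547  0.        ] y [0.22008547 0.97548059 0.        ]
deckRL [126.26451424 212.1560495  103.62344963]
deckFL [-115.80572195  214.35334746  106.65298684]
deckRear [122.66045027 131.01014801 105.18030065]
push [501.5  19.4] axis shut [515.4 -78. ]
[  51.18119859 -176.27159519  168.06739565] [ 585.04944211 -274.44152945  168.06739565]
[  -1.11902198 -213.53603104   95.11837018] [ 525.83023113 -299.28174486   95.11837018]
[ 45.5621019  184.59390809 206.1216574 ] [658.98937577  78.81244706 206.1216574 ]
plate z at push 209.23686917378504
```

```bash
python3 - <<'E'
from h import *
p,d,K,T=load("top0.npz")
O=np.array([573.92,-91.23,0]);x=np.array([.97548,-.22009,0]);y=np.array([.22009,.97548,0])
for nm,(u,v),z in [("RL 130,228",(118,33),103),("FL -130,228",(20,437),103),("Rseam 130,124",(275,68),103),("Fseam -130,124",(183,474),103),("front wall R -130,-122",(580,568),95)]:
    u=u/3.5+280-.35;v=v/3.5+150-.35
    ray=T[:3,:3]@np.array([(u-K[0,2])/K[0,0],(v-K[1,2])/K[1,1],1]);o=T[:3,3]
    q=o+ray*(z-o[2])/ray[2];print(nm,q.round(1),(q-O)@x,(q-O)@y)
E
```

```text
RL 130,228 [754.8  98.2 103. ] 134.7477918394101 224.598285406886
FL -130,228 [502.9 153.2 103. ] -123.08983284644543 222.84499418817526
Rseam 130,124 [7.341e+02 3.000e-01 1.030e+02] 136.10848728953525 124.53701449049521
Fseam -130,124 [482.   54.5 103. ] -121.72391023227102 121.97542480325284
front wall R -130,-122 [ 429.  -186.6   95. ] -120.38996487097072 -124.94264102346902
```

The outline check puts the origin at about (580, -94) and the slot at about yaw 2.81 for the tool. Moving above the push point with the fingers closing.

step_arm(
  plan="0 0 8 0 20 20 255; 0 0 16 15 55 40 255; 0 0 24 30 95 50 255; 0 0 32 45 135 50 255; 0 0 40 60 175 50 255; 0 0 48 80 215 50 255; 0 0 56 100 255 50 255; 0 0 64 120 295 50 255",
  force=40,
)

```text
clock: 0.9
eef_pos: [402.1, -261.1, 295.2]
tcp_rot: [-3.142, -0.0, 1.59]
contact_force: [1.0, -0.1, -0.1]
opening: -0.003
grasp_force: 0.0
```

step_arm(
  plan="0 0 8 15 35 0 255; 0 0 16 30 75 0 255; 0 0 24 45 115 0 255; 0 0 32 60 155 0 255; 0 0 40 75 195 0 255; 0 0 48 90 235 0 255; 0 0 56 105 278 0 255; 0 0 64 105 278 0 255",
)

```text
clock: 1.7
eef_pos: [508.0, 19.5, 295.0]
tcp_rot: [3.14, -0.0, 2.711]
contact_force: [-0.7, -0.6, 0.3]
opening: -0.005
grasp_force: 0.0
```

step_arm(
  plan="0 0 3 0 0 -25 255; 0 0 5 0 0 -50 255; 0 0 5 0 -2 -60 255; 0 0 5 0 -2 -68 255; 0 0 5 0 -2 -76 255; 0 0 5 0 -2 -84 255; 0 0 5 0 -2 -92 255; 0 0 5 0 -2 -100 255",
)

```text
clock: 2.5
eef_pos: [507.6, 13.0, 196.1]
tcp_rot: [3.141, 0.002, 2.788]
contact_force: [-2.4, 0.8, 6.5]
opening: 0.003
grasp_force: 2.5
```

step_arm(
  plan="0 0 0 0 0 -10 255; 0 0 0 0 0 -20 255; 0 0 0 0 0 -30 255; 0 0 0 0 0 -40 255; 0 0 0 0 0 -50 255; 0 0 0 0 0 -60 255; 0 0 0 0 0 -68 255; 0 0 0 0 0 -72 255",
)

```text
clock: 3.3
eef_pos: [506.6, 13.1, 123.1]
tcp_rot: [-3.142, -0.001, 2.788]
contact_force: [-3.1, 0.6, 5.7]
opening: -0.002
grasp_force: 2.4
```

step_arm(
  plan="0 0 0 0 0 -2 255; 0 0 0 0 0 -4 255; 0 0 0 0 0 -5 255; 0 0 0 0 0 -6 255; 0 0 0 0 0 -6 255",
)

```text
clock: 3.8
eef_pos: [507.1, 13.1, 117.3]
tcp_rot: [3.141, 0.001, 2.789]
contact_force: [-0.3, 0.3, 0.3]
opening: 0.004
grasp_force: 0.1
```

step_arm(
  plan="0 0 0 0 0 -1 255; 0 0 0 0 0 -2 255; 0 0 0 0 0 -3 255; 0 0 0 0 0 -3 255",
)

```text
clock: 4.2
eef_pos: [507.3, 13.1, 116.8]
tcp_rot: [3.141, 0.001, 2.789]
contact_force: [-12.9, 0.7, 37.0]
opening: 0.001
grasp_force: 18.2
```

37 N against a hard stop at tip height 103, so the hatch is shut. Backing off and looking.

step_arm(
  plan="0 0 0 0 0 6 255; 0 0 0 0 0 35 255; 0 0 0 -40 0 70 255; 0 0 0 -90 0 90 255; 0 0 0 -140 0 100 255; 0 0 0 -190 0 100 255; 0 0 0 -190 0 100 255",
)

```text
clock: 4.9
eef_pos: [312.2, 13.0, 213.8]
tcp_rot: [-3.141, -0.001, 2.789]
contact_force: [0.1, 0.7, 0.4]
opening: 0.003
grasp_force: 0.0
```

```bash
python3 - <<'E'
from rig import r
from h import *
for n in("top","scene"):
    p,d=r.grab_frame(n);c=r.get_calibration(n);np.savez(f"{n}1.npz",p=p,d=d,K=c["K"],T=c["world_from_camera"])
    if n=="top":K,T=c["K"],c["world_from_camera"];P,D=p,d
print(r.sense()["eef_pos"])
W=cloud(D,K,T)
O=np.array([580,-94,0.]);x=np.array([.97548,-.22009,0]);y=np.array([.22009,.97548,0])
bx=(W-O)@x;by=(W-O)@y;R=np.hypot(bx+60,by)
m=(abs(bx)<100)&(abs(by)<115)&(R>65)&(W[...,2]>70)&(W[...,2]<180)
c,n,k=plane(W[m]);print("hatch",c,n,k)
g=P.max(2)
m=((R<75)&(g<45)&(W[...,2]>110)).astype(np.uint8)
cs,_=cv2.findContours(m,0,2);cc=max(cs,key=cv2.contourArea);e=cv2.fitEllipse(cc);print(e)
u,v=e[0];ray=T[:3,:3]@np.array([(u-K[0,2])/K[0,0],(v-K[1,2])/K[1,1],1]);o=T[:3,3]
q=o+ray*(125-o[2])/ray[2];print("axis",q,"box",(q-O)@x,(q-O)@y)
# slot floor: bright/low pixels in disc
f=(np.hypot(W[...,0]-q[0],W[...,1]-q[1])<50)&(g>60)
Q=W[f][:,:2];mm=Q.mean(0);w=np.linalg.svd(Q-mm)[2][0];w*=-np.sign(w[1]);print("slot",mm,np.degrees(np.arctan2(w[1],w[0])),"open dir",np.degrees(np.arctan2(-y[1],-y[0])),f.sum())
uv=np.array(e[0]).astype(int);cr=P[uv[1]-90:uv[1]+90,uv[0]-110:uv[0]+110]
cv2.imwrite("pics/crop1.png",np.clip(cv2.resize(cr,None,fx=3.5,fy=3.5,interpolation=2)[:,:,::-1]*1.6,0,255).astype(np.uint8))
E
```

```text
[316.54976516  13.1249703  214.69142609]
hatch [594.82394836 -97.5257415  102.87148279] [-2.32199345e-03  8.10896379e-04  9.99996975e-01] 6547
((397.3522033691406, 266.589599609375), (51.316673278808594, 52.236854553222656), 112.81037139892578)
axis [521.55195385 -80.3716268  125.        ] box -60.01436871186925 0.4303750080709374
slot [523.42851893 -81.91688587] -113.59470303851187 open dir -102.71431376071381 761
```

View pics/crop1.png

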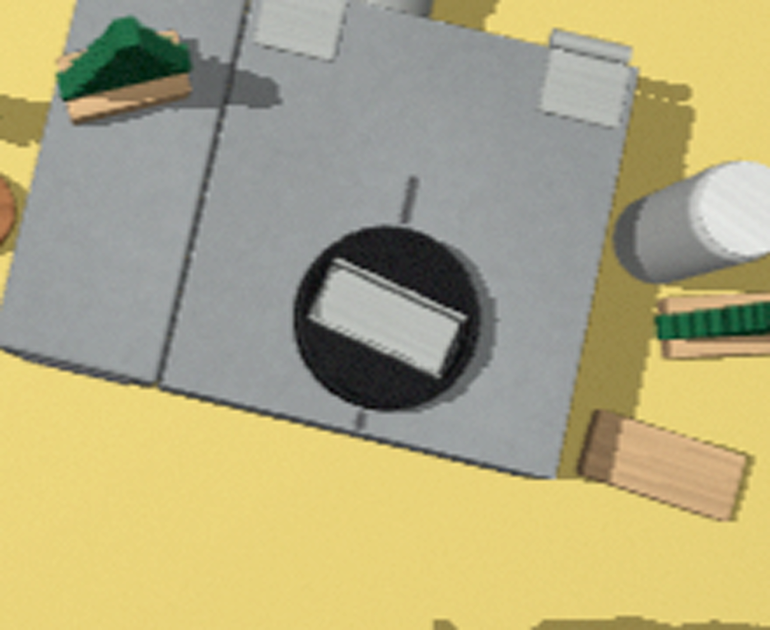

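Hatch is flat at z=102.9, so it is shut. The axis is at (521.5, -80.4) and the slot points to -113.6° world (cam about 0.19), with locked at -192.7°. Moving above the insert point (510, -106), tool yaw 156.4°.

step_arm(
  plan="0 0 -1 40 -25 0 255; 0 0 -2 80 -50 0 255; 0 0 -3 120 -75 0 255; 0 0 -3.4 160 -98 -15 255; 0 0 -3.4 185 -114 -35 255; 0 0 -3.4 193.5 -119 -50 255; 0 0 -3.4 193.5 -119 -50 255; 0 0 -3.4 193.5 -119 -50 255",
)

```text
clock: 5.8
eef_pos: [510.8, -106.0, 163.6]
tcp_rot: [-3.141, -0.001, 2.73]
contact_force: [-0.1, 0.6, 0.5]
opening: -0.003
grasp_force: 0.0
```

step_arm(
  plan="0 0 0 -0.5 0 -10 255; 0 0 0 -0.5 0 -20 255; 0 0 0 -0.5 0 -27 255; 0 0 0 -0.5 0 -32 255; 0 0 0 -0.5 0 -37 255; 0 0 0 -0.5 0 -37 255",
)

```text
clock: 6.4
eef_pos: [509.4, -105.7, 126.7]
tcp_rot: [-3.141, -0.001, 2.73]
contact_force: [-0.1, 0.4, 0.9]
opening: 0.001
grasp_force: 0.0
```

Fingertip is in the slot: tip at z=112.7, below the rim at 125, with no force. Working out the arc.

```bash
python3 - <<'E'
import numpy as np
A=np.array([521.5,-80.4]);p0=np.array([510.3,-106.0])
def pose(phi,lead):
    a=np.radians(-113.6-phi);d=np.array([np.cos(a),np.sin(a)]);t=np.array([d[1],-d[0]])
    return A+28*d+lead*t
for phi,lead in [(0,4),(0,7),(5,8)]+[(f,8) for f in range(10,81,5)]+[(80,9),(80,10),(80,11),(82,11),(84,11)]:
    print(phi,lead,(pose(phi,lead)-p0).round(1))
E
```

```text
0 4 [-3.7  1.5]
0 7 [-6.4  2.7]
5 8 [-9.2  4.8]
10 8 [-11.    6.7]
15 8 [-12.5   8.7]
20 8 [-13.9  10.8]
25 8 [-15.1  13.1]
30 8 [-16.1  15.4]
35 8 [-16.9  17.8]
40 8 [-17.4  20.3]
45 8 [-17.8  22.8]
50 8 [-17.9  25.4]
55 8 [-17.8  27.9]
60 8 [-17.5  30.4]
65 8 [-17.   32.9]
70 8 [-16.2  35.3]
75 8 [-15.3  37.7]
80 8 [-14.1  40. ]
80 9 [-13.9  40.9]
80 10 [-13.7  41.9]
80 11 [-13.4  42.9]
82 11 [-12.8  43.7]
84 11 [-12.2  44.6]
```

step_arm(
  plan="0 0 0 -3.7 1.5 0 255; 0 0 0 -6.4 2.7 0 255; 0 0 -5 -9.2 4.8 0 255; 0 0 -10 -11 6.7 0 255; 0 0 -15 -12.5 8.7 0 255; 0 0 -20 -13.9 10.8 0 255",
)

```text
clock: 7.0
eef_pos: [497.5, -95.7, 127.9]
tcp_rot: [3.14, 0.004, 2.377]
contact_force: [5.0, -5.0, -5.7]
opening: 0.007
grasp_force: 3.6
```

step_arm(
  plan="0 0 -5 -1.2 2.3 0 255; 0 0 -10 -2.2 4.6 0 255; 0 0 -15 -3 7 0 255; 0 0 -20 -3.5 9.5 0 255; 0 0 -25 -3.9 12 0 255; 0 0 -30 -4 14.6 0 255; 0 0 -35 -3.9 17.1 0 255; 0 0 -40 -3.6 19.6 0 255",
)

```text
clock: 7.8
eef_pos: [494.0, -76.7, 127.9]
tcp_rot: [3.138, 0.003, 1.68]
contact_force: [5.4, -10.9, -5.5]
opening: 0.0
grasp_force: 5.1
```

step_arm(
  plan="0 0 -5 0.5 2.5 0 255; 0 0 -10 1.3 4.9 0 255; 0 0 -15 2.2 7.3 0 255; 0 0 -20 3.4 9.6 0 255; 0 0 -20 3.6 10.5 0 255; 0 0 -20 3.6 10.5 0 255",
)

```text
clock: 8.4
eef_pos: [496.5, -68.2, 127.8]
tcp_rot: [3.138, 0.005, 1.336]
contact_force: [-0.0, -23.9, -3.4]
opening: -0.002
grasp_force: 11.3
```

step_arm(
  plan="0 0 0 0.2 0.8 0 255; 0 0 0 0.2 1.2 0 255; 0 0 0 0.2 1.2 0 255",
)

```text
clock: 8.7
eef_pos: [496.5, -68.0, 127.9]
tcp_rot: [3.138, 0.007, 1.336]
contact_force: [-0.1, -30.1, -1.6]
opening: -0.001
grasp_force: 14.6
```

The force rises with no motion, so it is at the stop. Backing to mid-slot, lifting straight up, and going clear.

step_arm(
  plan="0 0 0 -0.8 -4 0 255; 0 0 0 -1.8 -8 0 255; 0 0 0 -1.8 -8 0 255; 0 0 0 -1.8 -8 12 255; 0 0 0 -1.8 -8 30 255; 0 0 0 -1.8 -8 65 255; 0 0 0 -40 -8 90 255; 0 0 0 -85 -8 90 255",
)

```text
clock: 9.5
eef_pos: [413.4, -71.8, 221.0]
tcp_rot: [3.135, -0.001, 1.334]
contact_force: [0.3, 0.1, -0.2]
opening: -0.002
grasp_force: 0.0
```

step_arm(
  plan="0 0 0 -40 0 0 255; 0 0 0 -80 0 0 255; 0 0 0 -100 0 0 255; 0 0 0 -100 0 0 255",
)

```text
clock: 9.9
eef_pos: [308.8, -71.3, 217.7]
tcp_rot: [3.142, -0.0, 1.333]
contact_force: [0.8, -0.2, 0.1]
opening: -0.002
grasp_force: 0.0
```

```bash
python3 - <<'E'
from rig import r
from h import *
p,d=r.grab_frame("top");c=r.get_calibration("top");K,T=c["K"],c["world_from_camera"];W=cloud(d,K,T)
print(r.sense()["eef_pos"],r.sense()["contact_force"])
q=np.array([521.5,-80.4]);g=p.max(2)
f=(np.hypot(W[...,0]-q[0],W[...,1]-q[1])<50)&(g>60)
Q=W[f][:,:2];mm=Q.mean(0);w=np.linalg.svd(Q-mm)[2][0];print("slot",mm,np.degrees(np.arctan2(w[1],w[0])),"want -12.7")
m=(np.hypot(W[...,0]-580,W[...,1]+94)<115)&(abs(W[...,2]-103)<10);print(plane(W[m]))
cv2.imwrite("pics/top2.png",np.clip(cv2.resize(p[130:340,220:530],None,fx=2.5,fy=2.5,interpolation=2)[:,:,::-1]*1.6,0,255).astype(np.uint8))
E
```

```text
[310.95723261 -71.59338153 218.14435961] [ 0.22356983  0.42588768 -0.50155785]
slot [521.63031021 -83.04048222] 166.85503648713612 want -12.7
(array([595.96609601, -97.24874778, 102.90386577]), array([1.29638764e-03, 2.22945437e-04, 9.99999135e-01]), 6256)
```

View pics/top2.png

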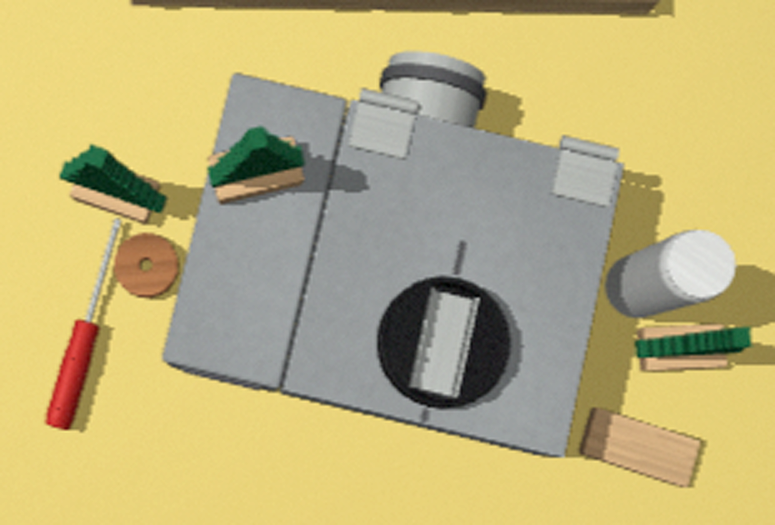

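The picture shows the slot (crop about 447,343) in line with both strokes at (460,257) and (424,415), the hatch flat and everything else where it stood.

```bash
python3 -c "
from rig import r
print(r.sign_off())"
```

```text
the job is handed in; nothing more can be done
None
```

The hatch is shut and the fastener turned clockwise to its stop and locked, the hand is clear, nothing else was moved, and the job was handed in at about 10 s.

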